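# Grease the nut cutter's angled nipple

### The job

Lift the small metal cover off the angled grease nipple of the nut-cutting machine and hang it astride the bar of the little rail, letting go of it there. Then take the push-type grease gun out of its wooden stand, press its coupler squarely onto the nipple until it snaps home, and go on pushing until the gun's spring is about half compressed. Finish while still holding the gun there, gripped and pushed against its spring; nothing is put back, and the other things on the counter stay where they are.

Things in the scene. Friction and masses are not known exactly. Their poses are not given: they have to be found in the camera images.
- machine: Nut-cutting machine fixed to the counter. Its origin lies on the counter straight below the foot of the grease nipple; z up, x points back to its cutter housing. Around the nipple is a low flat gear case, top at 60 mm, 110 mm along x by 130 mm along y. The cutter housing behind starts at x = +80 mm, is 150 mm wide and 102 mm high, with a hopper up to 142 mm at x = +165 mm.
- nipple: Angled steel grease nipple on the gear case, fixed. Its z axis is the nipple's own axis, outward to its tip, 30 degrees off vertical and leaning to the machine's -x side (roughly towards the robot). Origin at its elbow, 84 mm above the counter. A 9 mm neck carries a ball head of 15 mm diameter centred 22 mm along z.
- nipple_tip (a point): Tip of the nipple's ball head, 29.5 mm from the elbow along the nipple's axis (about 110 mm above the counter).
- cover: Loose aluminium cover, about 0.12 kg, standing over the nipple: an upside-down U channel 60 mm long (its x), 46 mm wide (its y), 60 mm high, walls 3 mm, ends and underside open, inner width 40 mm and inner height 57 mm. On the roof a grip fin 40 mm long along x, 10 mm thick along y, rising 30 mm above the roof (60 to 90 mm above the origin). Origin mid underside, z up.
- cover_roof (a point): Middle of the underside of the cover's roof, 57 mm above the cover's origin; this rests on the bar when the cover hangs.
- rail: Low steel rail fixed to the counter: a horizontal round bar of 12 mm diameter and 140 mm length along the body's y, its centre line 130 mm above the counter, on a post of 16 mm diameter with a foot disc of 70 mm at each end. Origin on the counter below the middle of the bar.
- stand: Wooden block 75 x 75 x 75 mm, fixed, with an upright hole of 37 mm right through its middle in which the gun stands. Origin at the middle of its underside.
- gun: Loose push-type grease gun, 132 mm long, about 0.4 kg, standing nose down in the stand, its collar on the stand's top. Origin at the mouth of its coupler (spring relaxed), z along the gun from mouth to cap. From the mouth: coupler of 33 mm diameter to 30 mm, thin stem, barrel of 26 mm from 48 mm, collar of 46 mm diameter from 70 to 76 mm, square grip to 126 mm, cap of 30 mm diameter to 132 mm.
- gun_grip (a point): Middle of the gun's grip, 101 mm from the mouth on the gun's axis. The grip is 26 x 26 mm square, sides along the gun's x and y, from 76 to 126 mm from the mouth.
- coupler_seat (a point): Seat in the coupler, 18 mm inside its mouth on the gun's axis; the nipple's tip rests on it once the coupler has snapped on. Four sprung jaws 5 mm inside the mouth (25 mm inner diameter of the mouth) pass over the ball head with about 3 N, then pull it in with about 6 N and hold it. It moves with the coupler.
- coupler (a joint): How far the coupler is pushed back into the gun against its spring: 0 relaxed, 0.016 m fully in. The spring resists with 8 N at 0, 12 N at 0.008 and 16 N at 0.016, so the snap comes first.
- bowl: A bystander, the steel bowl, to be left alone; origin under its middle.
- can: A bystander, the tin can, to be left alone; origin under its middle.
- bottle: A bystander, the amber bottle, to be left alone; origin under its middle.
- spoon: A bystander, the steel spoon, to be left alone; origin under its middle.
- limebox: A bystander, the small round brass box, to be left alone; origin under its middle.
Mind the look-alikes: they are no part of the job. What is meant by the stand is not green, and is the smaller of those in its own colour. What is shaped like the cover but turquoise is not meant.

How it is judged:
On the way, in this order (a step that is already met when the one before it is completed fails the run):
1. The cover hangs astride the bar, let go and at rest (contact force between cover and rail above 0.3 N and contact force between the fingers and cover below 0.1 N and x of cover_roof in the frame of rail between -0.02 and 0.02 m and y of cover_roof in the frame of rail between -0.075 and 0.075 m and height (world z) of cover_roof between 0.122 and 0.15 m and angle between cover's own z axis and vertical below 0.5 rad and linear speed of cover below 0.05 m/s), for 0.3 s.
2. The coupler is snapped squarely onto the nipple (distance between nipple_tip and coupler_seat below 0.0035 m and angle between the z axis of gun and the z axis of nipple, either way round below 0.14 rad), for 0.2 s.
At the end, for the whole second after the job is handed in: Gun held still in the gripper, off its stand, coupler snapped on (tip within 3.5 mm of seat), square within 8 degrees, over 5 N, pushed back 4 to 13.5 mm; cover hangs free astride the bar (within 20 mm of its line, tilt under 0.5 rad); bystanders moved under 40 mm; cover never dropped (all of step 1 and all of step 2 and value of joint coupler between 0.004 and 0.0135 m and contact force between the fingers and gun above 2 N and contact force between gun and nipple above 5 N and contact force between gun and stand below 0.1 N and linear speed of gun below 0.02 m/s); the arm keeps its last pose, push and grip.
It fails at once if A bystander is shifted or knocked over (distance of any of bowl, can, bottle, spoon, limebox from where it was at the start of the episode above 0.04 m or angle between any of bowl, can, bottle, spoon, limebox's own z axis and vertical above 0.6 rad).
It fails at once if The cover is dropped on the counter (height (world z) of cover_roof below 0.075 m).
It also fails if it takes over 61 s, if anything falls off the work surface, if the arm or the gripper's body presses on something with over 40 N, if the wrist force passes 120 N, or if a joint passes its speed limit or range.

### The arm

A 6-joint arm with a two-finger parallel gripper is mounted at the origin on the work surface. World frame = base frame: x ahead of the robot, y to its left, z up, the work surface at z = 0. Lengths are in m, angles in rad, forces in N, time in s.
With the tool pointing down it reaches from about 0.4 to 0.825 m from the base axis. Payload 7 kg.
Tool frame: the origin (TCP) lies between the finger pads; the fingertips stand 8 mm ahead of it and the grasp point (between the pads) lies 11 mm behind it (arm.finger_overhang is the distance from the TCP to the fingertips, in m); z points along the fingers, y is the line along which they close (so a half turn about z gives the same grasp; the last joint's range is limited). The gripper opens to 88 mm and grips with 3 to 60 N. Pads are 19 mm wide; open, the fingers measure 130 mm over their backs; the gripper's body (78 mm by 193 mm) begins 47 mm behind the grasp point.
Start: joints at [1.579, 0.359, 0.012, 0, -1.224, -0.288], TCP at [0.186, 0.649, 0.235] pointing down, gripper open.
Joint ranges: [-3.07, 3.07], [-1.43, 2.12], [-1.02, 1.25], [-3.03, 1.67], [-3.05, -0], [-3.03, 3.03]. Speed limits (rad/s): [2.39, 2.39, 3.01, 3.14, 3.14, 3.14].

### API

Orientations are given as [roll, pitch, yaw] about the fixed x, y, z axes, in that order (R = Rz(yaw) Ry(pitch) Rx(roll)).
In Python, from station import arm gives the robot as it stands.
- The arm moves only by the tool move_arm, never from a script. Its argument "rows" is text: rows parted by semicolons, each of 7 numbers parted by spaces: the turn, a rotation vector about the tool's x, y, z in degrees, then the shift along the tool's x, y, z in m, then the finger opening in m, from 0 to 0.0876. A call has 1 to 8 rows; each row shifts and turns the commanded pose from where the row before left it, along the tool's axes as they then stand; what a row does not reach is not made up. A row lasts 1/8 s, in which the tool goes at most 62.5 mm and 10.7 degrees, less where a joint would pass 70% of its speed; a pose out of reach is approached as far as the arm can. A call is refused whole if a number of a shift passes 0.0625 or a number of a turn 10.7, either way. A call with a gripper value outside its range is refused whole. The fingers move at their own pace and stop on an object; "squeeze" is the grip in N (left out, the last holds). Time passes only in rows, so rows that do not move let the fingers close. It gives the time, the measured TCP pose, the force, the opening and the grip force at its end, in the units of the state.
- arm.get_state(): the state, without advancing time (a new reading comes with each control period).
- arm.grab_frame(name): name is "scene" or "top"; returns (picture, depth): 384x512x3 uint8, blue, green, red; 384x512 float32, m along the optical axis (not along the pixel's ray), 0 where there is no reading.
- arm.camera_model(name): a dict with "mtx" (3x3 intrinsics, pixels), "k1" (the pictures are not rectified: a ray, as slopes to the right and down, at radius r is drawn at 1 + k1 r^2 times it, then the intrinsics apply), "camera_from_world" (4x4, takes a point from world to camera coordinates). Camera axes: x right, y down, z forward; pixel columns grow to the right and rows downward; lengths in m; the calibration is good to about 2 mm. A picture is of the moment at which its call begins. camera_model takes no time and is no camera call.
- arm.job_done(): hands the job in; it is judged then, once.
The state is a dict: "t": time; "q": joint angles; "qd": joint speeds; "joint_efforts": joint torques, N m; "eef_pos": TCP position; "ee_rot": TCP orientation; "force": force on the tool from outside, world axes, zero at the start; "moment": the same for the moment, N m; "width": finger opening in m; "gripper_force": force on a finger pad.
Only numpy, scipy, OpenCV 4.12 (cv2) and the standard library are available. Lean on these libraries where they do the work, as an engineer would, in place of code of your own. Each camera call takes 0.05 s, during which the arm holds its last target. There are 200 camera calls.

## Working session

There is one attempt and no reset: what is moved stays moved. The work goes in short steps, Python scripts to look and compute and a tool call to move; the robot and the scene stay as the last step left them, time stands still between calls to the robot, and variables do not carry over. Pictures are saved under pics/ and viewed, at most 10 in all, crops included, and the job is handed in when it is done.

Besides the shell and the picture viewer there is one more tool, called after "Call:" as name(argument=value, ...), one argument or row to a line, values as JSON. move_arm: Moves the arm, as the interface text tells. Its arguments: {"type":"object","properties":{"rows":{"type":"string"},"squeeze":{"type":"number"}},"required":["rows"]}

```bash
ls; mkdir -p pics; cat > h.py <<'E'
import numpy as np, cv2
from station import arm
def grab(name):
    im,d=arm.grab_frame(name); np.savez('/tmp/%s.npz'%name,im=im,d=d); return im,d
def cloud(name,d):
    m=arm.camera_model(name); K=np.array(m['mtx']); T=np.array(m['camera_from_world'])
    h,w=d.shape; u,v=np.meshgrid(np.arange(w),np.arange(h))
    x=(u-K[0,2])/K[0,0]; y=(v-K[1,2])/K[1,1]; xd,yd=x.copy(),y.copy()
    for _ in range(15):
        s=1+m['k1']*(x*x+y*y); x,y=xd/s,yd/s
    P=np.stack([x*d,y*d,d],-1)
    W=(P-T[:3,3])@T[:3,:3]; W[d==0]=np.nan
    return W
E
python3 - <<'E'
from h import *
for n in('scene','top'):
    im,d=grab(n); cv2.imwrite(f'pics/{n}0.png',cv2.resize(im,(800,600)))
    m=arm.camera_model(n); print(m)
print(arm.get_state())
E
```

```text
pics
{'mtx': array([[376.04826881,   0.        , 256.26646723],
       [  0.        , 376.04826881, 186.56409471],
       [  0.        ,   0.        ,   1.        ]]), 'k1': 0.027503970529383887, 'camera_from_world': array([[-0.014875  ,  0.9997787 ,  0.01487591, -0.0038834 ],
       [ 0.81893106,  0.02071778, -0.57351783, -0.39802989],
       [-0.5736991 ,  0.00365127, -0.819058  ,  1.53951076],
       [ 0.        ,  0.        ,  0.        ,  1.        ]])}
{'mtx': array([[427.5052296 ,   0.        , 261.12320606],
       [  0.        , 427.5052296 , 184.49162376],
       [  0.        ,   0.        ,   1.        ]]), 'k1': 0.03230364288017958, 'camera_from_world': array([[ 0.01840573, -0.99982538,  0.00322994, -0.01106929],
       [-0.99782585, -0.0185732 , -0.0632346 ,  0.53827529],
       [ 0.06328355, -0.00205904, -0.99799346,  1.20384417],
       [ 0.        ,  0.        ,  0.        ,  1.        ]])}
{'t': 0.1, 'q': array([ 1.57911311e+00,  3.59281402e-01,  1.11750608e-02, -3.02320664e-04,
       -1.22407766e+00, -2.88121223e-01]), 'qd': array([-0.00104915, -0.00171618,  0.00302499,  0.00150906,  0.00231886,
       -0.00036736]), 'joint_efforts': array([-1.32663590e-03, -5.84159410e+01,  2.93752974e+01,  7.01541871e+00,
        1.01934996e-02, -5.01192790e-05]), 'eef_pos': array([0.18630905, 0.64835559, 0.23375008]), 'ee_rot': array([ 3.14018141e+00, -1.21841243e-04, -2.79907283e-01]), 'force': array([-0.04363566, -0.4000739 ,  0.66879662]), 'moment': array([-0.00734666,  0.04198204,  0.01568517]), 'gripper_force': 0.0, 'width': 0.0874908850436502}
```

View pics/scene0.png

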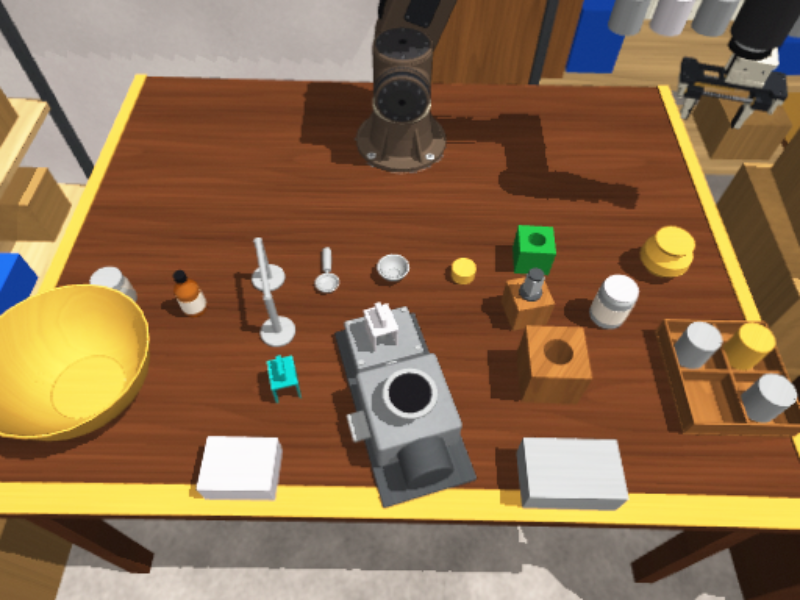

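View pics/top0.png

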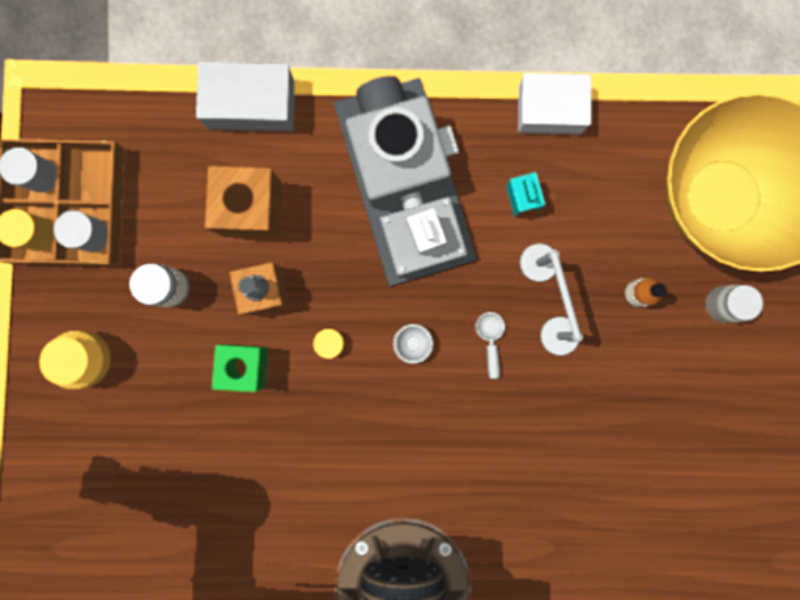

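The scene shows the cover on the machine at top (427,230), the rail bar at top (555,255)–(578,340), and the gun in the small brown stand at top (255,288). The look-alikes are the turquoise cover, the green stand and the large brown stand. I'll measure these from depth next.

```bash
cat > meas.py <<'E'
from h import *
C={}
for n in('scene','top'):
    z=np.load('/tmp/%s.npz'%n); C[n]=cloud(n,z['d'])
def roi(n,u0,u1,v0,v1,z0,z1):
    W=C[n][int(v0*.64):int(v1*.64),int(u0*.64):int(u1*.64)].reshape(-1,3)
    return W[(W[:,2]>z0)&(W[:,2]<z1)]
def rect(P,s):
    r=cv2.minAreaRect((P[:,:2]*1000).astype(np.float32)); print(s,len(P),'med',np.median(P,0).round(4),'rect',np.round(r[0],1),np.round(r[1],1),round(r[2],1))
T='top';S='scene'
for n,b in((T,(390,470,190,270)),(S,(345,420,290,360))):
    P=roi(n,*b,.09,.3); print(n,'cover hist',np.histogram(P[:,2],bins=np.arange(.09,.21,.005)))
for n,b in((T,(545,590,240,350)),(S,(245,290,230,340))):
    P=roi(n,*b,.118,.15); rect(P,n+'bar'); print(P[:,2].max(), np.percentile(P[:,2],[50,90]))
    for z0 in (.02,):
        pass
for n,b in((T,(230,285,260,315)),(S,(500,555,265,330))):
    P=roi(n,*b,.066,.085); rect(P,n+'standtop')
    P=roi(n,*b,.085,.25); rect(P,n+'gun'); print(np.histogram(P[:,2],bins=np.arange(.08,.2,.005)))
P=roi(T,330,470,70,200,.09,.112); rect(P,'housing')
P=roi(T,375,480,200,285,.055,.065); rect(P,'gearcase')
E
python3 meas.py
```

```text
top cover hist (array([ 13,  21,  13,   2,   6, 156, 163,   9,   3,   3,   2,  40,  22,
         0,   0,   0,   0,   0,   0,   0,   0,   0,   0]), array([0.09 , 0.095, 0.1  , 0.105, 0.11 , 0.115, 0.12 , 0.125, 0.13 ,
       0.135, 0.14 , 0.145, 0.15 , 0.155, 0.16 , 0.165, 0.17 , 0.175,
       0.18 , 0.185, 0.19 , 0.195, 0.2  , 0.205]))
scene cover hist (array([  9,  11,  12,   7,  11, 167,  63,   6,   7,   8,   9,  32,   9,
         0,   0,   0,   0,   0,   0,   0,   0,   0,   0]), array([0.09 , 0.095, 0.1  , 0.105, 0.11 , 0.115, 0.12 , 0.125, 0.13 ,
       0.135, 0.14 , 0.145, 0.15 , 0.155, 0.16 , 0.165, 0.17 , 0.175,
       0.18 , 0.185, 0.19 , 0.195, 0.2  , 0.205]))
topbar 300 med [ 0.5243 -0.2606  0.1342] rect [ 524.6 -260.3] [154.7  16.8] 16.3
0.14334124567277542 [0.13415858 0.13750872]
scenebar 184 med [ 0.5347 -0.2526  0.1331] rect [ 526.9 -255.2] [152.   15.4] 15.8
0.13837793331723858 [0.13309694 0.13547047]
topstandtop 646 med [0.5278 0.257  0.0757] rect [530.9 264.9] [75.9 78.1] 13.9
topgun 161 med [0.5298 0.2619 0.136 ] rect [531.2 265.5] [28.1 28.6] 28.3
(array([ 0,  6,  
[... 200 characters left out ...]
45, 0.15 , 0.155, 0.16 , 0.165,
       0.17 , 0.175, 0.18 , 0.185, 0.19 , 0.195]))
scenestandtop 394 med [0.5461 0.2596 0.0748] rect [532.1 268.5] [76.7 75.7] 13.8
scenegun 217 med [0.5411 0.2654 0.115 ] rect [579.1 264.1] [120.9  50.7] 7.2
(array([ 0,  9, 13, 13, 33, 29, 12, 16, 10, 13, 21, 47,  1,  0,  0,  0,  0,
        0,  0,  0,  0,  0,  0]), array([0.08 , 0.085, 0.09 , 0.095, 0.1  , 0.105, 0.11 , 0.115, 0.12 ,
       0.125, 0.13 , 0.135, 0.14 , 0.145, 0.15 , 0.155, 0.16 , 0.165,
       0.17 , 0.175, 0.18 , 0.185, 0.19 , 0.195]))
housing 2426 med [0.7646 0.0321 0.1013] rect [802.5  29. ] [204.1 149.7] 18.0
gearcase 1348 med [ 0.6234 -0.0202  0.06  ] rect [642.4 -22.5] [136.  130.3] 18.1
```

```bash
cat >> meas.py <<'E'
print('----')
for n,b in((T,(390,470,190,270)),(S,(345,420,290,360))):
    rect(roi(n,*b,.116,.125),n+'roof'); rect(roi(n,*b,.143,.16),n+'fin')
# gun grip sides from scene: normals
P=roi(S,500,555,265,330,.092,.122); P=P[np.hypot(P[:,0]-.531,P[:,1]-.265)<.03]
np.set_printoptions(suppress=True)
print((P[np.argsort(P[:,1])][:, :]*1000).round(0).tolist()[::2])
E
python3 meas.py | sed '1,/----/d'
python3 - <<'E'
from h import *
a=np.load('/tmp/top.npz')['im'][160:210,140:190]; b=np.load('/tmp/scene.npz')['im'][165:215,315:365]
cv2.imwrite('pics/gun.png',np.hstack([cv2.resize(x,(400,400),interpolation=2) for x in(a,b)]))
E
```

```text
toproof 314 med [ 0.6308 -0.0305  0.1201] rect [631.7 -30.2] [60.2 46.1] 20.7
topfin 62 med [ 0.6306 -0.0295  0.1497] rect [631.3 -30.4] [39.7  9.8] 21.3
sceneroof 216 med [ 0.6373 -0.0259  0.1191] rect [632.  -25.1] [62.4 46.1] 21.2
scenefin 47 med [ 0.634  -0.0258  0.1485] rect [633.  -25.1] [39.5 10.1] 21.2
[[529.0, 252.0, 115.0], [528.0, 253.0, 110.0], [529.0, 254.0, 106.0], [530.0, 255.0, 117.0], [538.0, 255.0, 112.0], [533.0, 255.0, 96.0], [538.0, 256.0, 108.0], [534.0, 257.0, 118.0], [538.0, 258.0, 113.0], [539.0, 258.0, 93.0], [537.0, 259.0, 106.0], [543.0, 260.0, 99.0], [542.0, 260.0, 114.0], [544.0, 260.0, 111.0], [543.0, 261.0, 94.0], [548.0, 262.0, 116.0], [547.0, 262.0, 99.0], [547.0, 263.0, 94.0], [546.0, 265.0, 103.0], [549.0, 265.0, 98.0], [546.0, 267.0, 104.0], [547.0, 268.0, 115.0], [544.0, 270.0, 106.0], [545.0, 271.0, 102.0], [544.0, 272.0, 96.0], [541.0, 274.0, 102.0], [542.0, 275.0, 97.0], [540.0, 277.0, 105.0], [541.0, 278.0, 112.0], [541.0, 279.0, 108.0], [540.0, 281.0, 101.0], [538.0, 283.0, 92.0], [537.0, 284.0, 102.0], [538.0, 284.0, 114.0]]
```

View pics/gun.png

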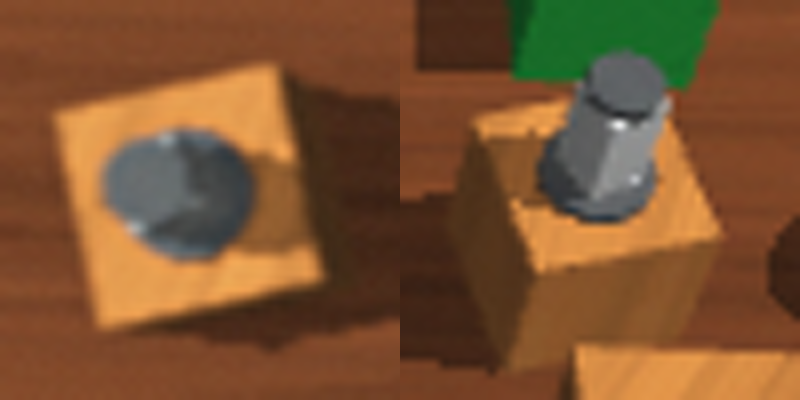

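Grip yaw is about 27° (mod 90), cover yaw about 21°, bar about 16°. First I'll move above the cover.

Call:
move_arm(
  rows="0 0 0 0.02 0.02 -0.05 0.0876;0 0 0 0.038 0.033 0 0.0876;0 0 0 0.039 0.033 0 0.0876;0 0 0 0.039 0.033 0 0.0876;0 0 0 0.039 0.033 0 0.0876;0 0 0 0.039 0.033 0 0.0876;0 0 0 0.039 0.033 0 0.0876;0 0 0 0.039 0.033 0 0.0876",
)

```text
t: 1.1
eef_pos: [0.3982, 0.3252, 0.2844]
ee_rot: [3.141, 0.0, -0.28]
force: [2.1, 0.8, 0.3]
width: 0.0877
gripper_force: 0.0
```

Call:
move_arm(
  rows="0 0 0 0.04 0.035 0 0.07;0 0 -5 0.04 0.035 0 0.07;0 0 0 0.04 0.035 0 0.07;0 0 0 0.04 0.035 0 0.07;0 0 0 0.04 0.035 0 0.07;0 0 0 0.04 0.035 0 0.07;0 0 0 0.04 0.035 0 0.07;0 0 0 0.02 0.02 0 0.07",
)

```text
t: 2.1
eef_pos: [0.6348, 0.0018, 0.2835]
ee_rot: [3.141, 0.001, -0.194]
force: [-0.8, -0.2, 0.3]
width: 0.07
gripper_force: 0.0
```

Call:
move_arm(
  rows="0 0 -8 0 0 0 0.05;0 0 -8 0 0 0 0.05;0 0 -8 0 0 0 0.05;0 0 -8 0 0 0 0.05;0 0 0 0 0 0 0.05",
)

```text
t: 2.72
eef_pos: [0.6337, 0.004, 0.2841]
ee_rot: [-3.141, 0.001, 0.365]
force: [-0.2, 0.1, -0.4]
width: 0.05
gripper_force: 0.0
```

```bash
cat > go.py <<'E'
import sys
from h import *
from scipy.spatial.transform import Rotation as Ro
def to(p,R=None):
    s=arm.get_state(); Rt=Ro.from_euler('xyz',s['ee_rot'])
    print('t',round(s['t'],2),'pos',s['eef_pos'].round(4),'rpy',np.degrees(s['ee_rot']).round(1),'F',s['force'].round(1),'w',round(s['width'],4),'q',s['q'].round(2))
    print('shift tool',Rt.inv().apply(np.array(p)-s['eef_pos']).round(4))
    if R is not None: print('turn deg',np.degrees((Rt.inv()*R).as_rotvec()).round(1), 'shift after turn',R.inv().apply(np.array(p)-s['eef_pos']).round(4))
def down(yaw): return Ro.from_euler('xyz',[180,0,yaw],degrees=True)
E
python3 - <<'E'
from go import *
to([.632,-.028,.132],down(21))
E
```

```text
t 2.73 pos [0.6337 0.004  0.2841] rpy [-180.     0.    20.9] F [-0.2  0.1 -0.4] w 0.05 q [ 0.31  0.27 -0.01 -0.   -1.3   1.62]
shift tool [-0.0129  0.0293  0.1521]
turn deg [-0.   0.  -0.1] shift after turn [-0.0131  0.0292  0.1521]
```

Call:
move_arm(
  rows="0 0 0 -0.013 0.029 0.03 0.05;0 0 0 0 0 0.04 0.05;0 0 0 0 0 0.04 0.05;0 0 0 0 0 0.03 0.05;0 0 0 0 0 0.012 0.05;0 0 0 0 0 0 0.05",
)

```text
t: 3.48
eef_pos: [0.6321, -0.0278, 0.1322]
ee_rot: [3.142, 0.001, 0.365]
force: [0.1, -0.1, -0.4]
width: 0.0502
gripper_force: 0.0
```

Call:
move_arm(
  rows="0 0 0 0 0 0 0.024;0 0 0 0 0 0 0.018;0 0 0 0 0 0 0.014;0 0 0 0 0 0 0.01;0 0 0 0 0 0 0.006;0 0 0 0 0 0 0.006",
  squeeze=10,
)

```text
t: 4.22
eef_pos: [0.6322, -0.0278, 0.1327]
ee_rot: [3.141, -0.0, 0.366]
force: [-0.5, 0.2, 0.8]
width: 0.0099
gripper_force: 10.0
```

```bash
python3 - <<'E'
from go import *
to([.632,-.028,.3],down(21))
im,d=grab('top'); a=im[110:190,230:310]; im,d=grab('scene'); b=im[150:240,200:290]
cv2.imwrite('pics/g1.png',np.hstack([cv2.resize(x,(400,400),interpolation=2) for x in(a,b)]))
E
```

```text
t 4.22 pos [ 0.6322 -0.0278  0.1327] rpy [180.  -0.  21.] F [-0.5  0.2  0.8] w 0.0099 q [ 0.26  0.37 -0.22  0.   -0.98  1.67]
shift tool [-3.000e-04  1.000e-04 -1.673e-01]
turn deg [ 0. -0. -0.] shift after turn [-3.000e-04  1.000e-04 -1.673e-01]
```

View pics/g1.png

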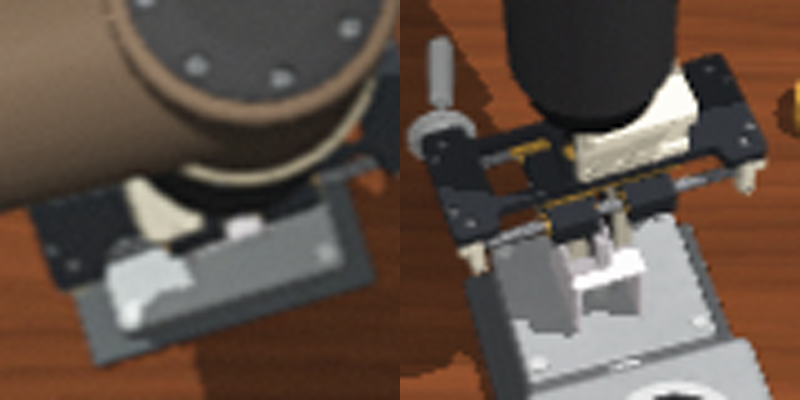

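The grip is on the fin at width 9.9 mm, with the cover under the fingers in the scene crop near (600,270). Lifting now.

Call:
move_arm(
  rows="0 0 0 0 0 0 0.006;0 0 0 0 0 -0.015 0.006;0 0 0 0 0 -0.03 0.006;0 0 0 0 0 -0.04 0.006;0 0 0 0 0 -0.04 0.006;0 0 0 0 0 -0.04 0.006;0 0 0 0 0 -0.02 0.006;0 0 0 0 0 0 0.006",
  squeeze=25,
)

```text
t: 5.32
eef_pos: [0.6328, -0.0277, 0.3201]
ee_rot: [3.141, -0.004, 0.366]
force: [0.1, -0.0, -2.2]
width: 0.0098
gripper_force: 25.0
```

```bash
python3 - <<'E'
from go import *
im,d=grab('scene'); W=cloud('scene',d)
s=arm.get_state(); p=s['eef_pos']
# cover points: roof z expected tcp-.012
Q=W.reshape(-1,3); Q=Q[(np.hypot(Q[:,0]-p[0],Q[:,1]-p[1])<.05)]
for a,b in((-.017,-.006),(-.07,-.02)):
    P=Q[(Q[:,2]-p[2]>a)&(Q[:,2]-p[2]<b)]; r=cv2.minAreaRect((P[:,:2]*1000).astype(np.float32)); print(len(P),np.median(P,0).round(4),r)
# nipple now visible
P=W.reshape(-1,3); P=P[(np.hypot(P[:,0]-.632,P[:,1]+.028)<.05)&(P[:,2]>.07)&(P[:,2]<.125)]
print(len(P)); print((P[np.argsort(-P[:,2])]*1000).round(1)[:120:3].tolist())
to([.5258,-.2578,.305],down(16))
cv2.imwrite('pics/g2.png',np.hstack([cv2.resize(im[110:230,180:300],(600,600),interpolation=2)]))
E
```

```text
167 [ 0.6495 -0.0229  0.3064] ((635.4209594726562, -23.454872131347656), (53.78912353515625, 45.723358154296875), 20.74846649169922)
139 [ 0.6463 -0.0378  0.2715] ((633.1726684570312, -24.73857879638672), (59.738338470458984, 46.69460678100586), 20.081823348999023)
58
[[621.9, -27.1, 109.7], [624.6, -21.2, 108.8], [620.5, -24.2, 107.7], [623.3, -24.1, 106.6], [619.4, -30.1, 105.7], [621.3, -18.4, 103.7], [624.1, -21.2, 102.5], [627.6, -27.0, 96.9], [629.9, -21.1, 95.4], [634.5, -21.0, 91.7], [629.7, -24.1, 89.4], [636.0, -18.1, 88.6], [638.1, -18.0, 86.5], [629.7, -15.3, 84.0], [634.8, -24.1, 80.7], [634.0, -15.2, 79.9], [636.2, -18.1, 77.6], [630.9, -30.2, 74.0], [637.0, -15.2, 73.3], [631.6, -15.4, 70.1]]
t 5.38 pos [ 0.6321 -0.0276  0.3181] rpy [-1.8e+02 -1.0e-01  2.1e+01] F [-0.5 -0.  -1.8] w 0.01 q [ 0.26  0.25  0.05 -0.   -1.37  1.67]
shift tool [-0.1816  0.1769  0.0128]
turn deg [-0.  -0.1  5. ] shift after turn [-0.1656  0.192   0.0131]
```

View pics/g2.png

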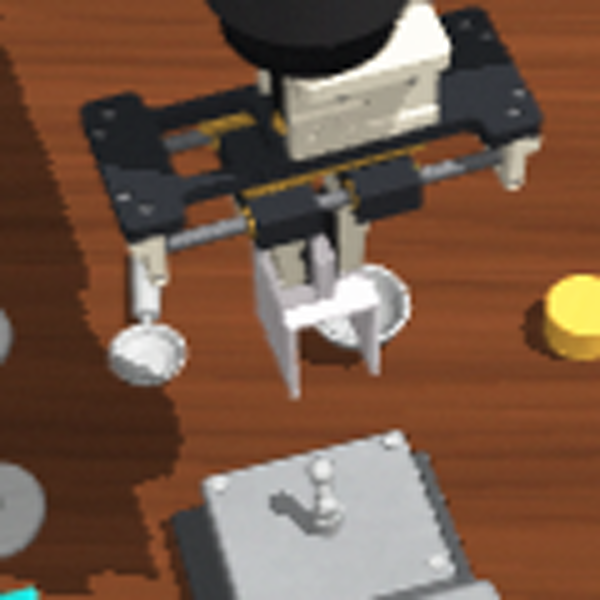

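The cover is held straight, hanging below the fingers near (320,320). The nipple is visible bare, with its head at about (320,470). Going to the rail.

Call:
move_arm(
  rows="0 0 5 0 0 0 0.006;0 0 0 -0.025 0.03 0 0.006;0 0 0 -0.035 0.04 0 0.006;0 0 0 -0.036 0.041 0 0.006;0 0 0 -0.035 0.041 0 0.006;0 0 0 -0.025 0.03 0 0.006;0 0 0 -0.01 0.01 0 0.006;0 0 0 0 0 0.03 0.006",
)

```text
t: 6.38
eef_pos: [0.5257, -0.2591, 0.2884]
ee_rot: [3.14, -0.003, 0.277]
force: [0.9, 1.2, -1.1]
width: 0.0097
gripper_force: 25.0
```

```bash
python3 - <<'E'
from go import *
im,d=grab('scene'); W=cloud('scene',d).reshape(-1,3)
P=W[(np.hypot(W[:,0]-.525,W[:,1]+.257)<.1)&(W[:,2]>.122)&(W[:,2]<.145)]
v=cv2.minAreaRect((P[:,:2]*1000).astype(np.float32)); print(len(P),v)
p=np.array([.5258,-.2578,.165]); to(p,down(16))
E
```

```text
173 ((527.0071411132812, -255.58233642578125), (152.9470672607422, 13.198357582092285), 15.755343437194824)
t 6.42 pos [ 0.5237 -0.2573  0.2824] rpy [-179.8    0.2   15.9] F [-2.3  1.2 -7.7] w 0.01 q [-0.12  0.18 -0.12 -0.   -1.27  1.97]
shift tool [0.0024 0.0015 0.1174]
turn deg [-0.2  0.2 -0.1] shift after turn [0.0019 0.0011 0.1174]
```

Call:
move_arm(
  rows="0 0 0 0 0 0.02 0.006;0 0 0 0 0 0.03 0.006;0 0 0 0 0 0.03 0.006;0 0 0 0 0 0.02 0.006;0 0 0 0 0 0.01 0.006;0 0 0 0 0 0 0.006;0 0 0 0 0 0 0.006",
)

```text
t: 7.3
eef_pos: [0.526, -0.258, 0.1784]
ee_rot: [3.141, -0.001, 0.279]
force: [0.3, 0.6, 0.0]
width: 0.0099
gripper_force: 25.0
```

```bash
python3 - <<'E'
from go import *
im,d=grab('scene')
to([.5258,-.2578,.152],down(16))
cv2.imwrite('pics/g3.png',cv2.resize(im[130:240,120:230],(550,550),interpolation=2))
E
```

```text
t 7.35 pos [ 0.526  -0.258   0.1785] rpy [ 1.8e+02 -1.0e-01  1.6e+01] F [-0.1 -0.2 -1.6] w 0.0097 q [-0.12  0.26 -0.27  0.   -1.04  1.97]
shift tool [-0.0002 -0.0003  0.0265]
turn deg [ 0.  -0.1 -0. ] shift after turn [-0.0001 -0.0003  0.0265]
```

View pics/g3.png

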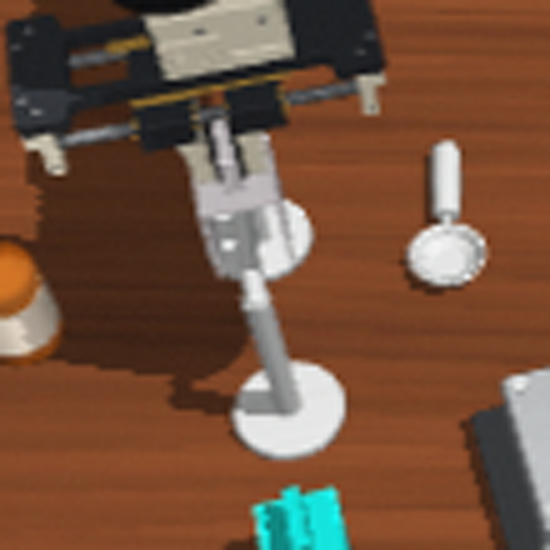

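The bar enters between the cover's walls at about (235,250). Lowering onto the bar.

Call:
move_arm(
  rows="0 0 0 0 0 0.012 0.006;0 0 0 0 0 0.008 0.006;0 0 0 0 0 0.004 0.006;0 0 0 0 0 0.002 0.006;0 0 0 0 0 0 0.006",
)

```text
t: 7.98
eef_pos: [0.5255, -0.258, 0.1517]
ee_rot: [3.141, -0.0, 0.279]
force: [0.1, 0.4, -0.8]
width: 0.0101
gripper_force: 25.0
```

Call:
move_arm(
  rows="0 0 0 0 0 0.001 0.006;0 0 0 0 0 0.001 0.006;0 0 0 0 0 0 0.006",
)

```text
t: 8.35
eef_pos: [0.5257, -0.2581, 0.1515]
ee_rot: [3.141, -0.001, 0.279]
force: [-5.1, 3.2, 12.6]
width: 0.0101
gripper_force: 25.0
```

Call:
move_arm(
  rows="0 0 0 0 0 0 0.014;0 0 0 0 0 0 0.02;0 0 0 0 0 0 0.03;0 0 0 0 0 0 0.04;0 0 0 0 0 0 0.04;0 0 0 0 0 -0.015 0.04;0 0 0 0 0 -0.04 0.04;0 0 0 0 0 -0.05 0.04",
)

```text
t: 9.35
eef_pos: [0.5249, -0.258, 0.256]
ee_rot: [-3.141, 0.001, 0.279]
force: [1.8, 0.4, 0.2]
width: 0.0399
gripper_force: 0.0
```

```bash
python3 - <<'E'
from go import *
im,d=grab('scene')
to([.5305,.2665,.25],down(27))
W=cloud('scene',d).reshape(-1,3)
for a,b in((.133,.147),(.16,.18)):
    P=W[(np.hypot(W[:,0]-.5257,W[:,1]+.255)<.045)&(W[:,2]>a)&(W[:,2]<b)]; print(len(P),np.median(P,0).round(4),cv2.minAreaRect((P[:,:2]*1000).astype(np.float32)))
cv2.imwrite('pics/g4.png',cv2.resize(im[130:240,120:230],(550,550),interpolation=2))
E
```

```text
t 9.4 pos [ 0.5279 -0.2595  0.2645] rpy [179.6  -0.4  16. ] F [ 3.  -1.8  8.8] w 0.04 q [-0.12  0.19 -0.15  0.   -1.22  1.97]
shift tool [ 0.1477 -0.505   0.0122]
turn deg [  0.4  -0.4 -11. ] shift after turn [ 0.2412 -0.4675  0.0145]
223 [ 0.5306 -0.2503  0.1372] ((529.0184936523438, -252.73834228515625), (71.15449523925781, 45.538028717041016), 15.298492431640625)
42 [ 0.5268 -0.2512  0.1667] ((526.2003173828125, -251.29177856445312), (42.73081970214844, 9.8935546875), 15.147054672241211)
```

View pics/g4.png

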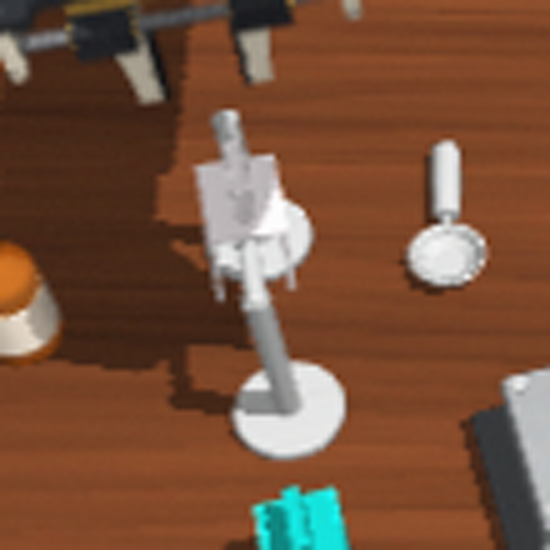

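The cover is astride the bar, roof at about (240,200), and free of the fingers. Now to the gun.

Call:
move_arm(
  rows="0 0 -3 0.01 -0.035 0 0.055;0 0 -4 0.015 -0.05 0 0.055;0 0 -4 0.018 -0.05 0 0.055;0 0 0 0.026 -0.05 0 0.055;0 0 0 0.026 -0.05 0 0.055;0 0 0 0.026 -0.05 0 0.055;0 0 0 0.026 -0.05 0 0.055;0 0 0 0.026 -0.05 0 0.055",
)

```text
t: 10.4
eef_pos: [0.5228, 0.1673, 0.2559]
ee_rot: [-3.142, -0.002, 0.471]
force: [0.3, -0.3, -0.6]
width: 0.0547
gripper_force: 0.0
```

Call:
move_arm(
  rows="0 0 0 0.026 -0.045 0 0.055;0 0 0 0.026 -0.04 0 0.055;0 0 0 0.01 -0.01 0 0.055;0 0 0 0 0 0 0.055;0 0 0 0 0 0 0.055",
)

```text
t: 11.02
eef_pos: [0.535, 0.2772, 0.2549]
ee_rot: [3.142, -0.0, 0.47]
force: [0.8, -0.1, 0.4]
width: 0.0547
gripper_force: 0.0
```

```bash
python3 - <<'E'
from go import *
to([.531,.266,.16],down(27))
im,d=grab('scene'); W=cloud('scene',d).reshape(-1,3)
P=W[(np.hypot(W[:,0]-.531,W[:,1]-.268)<.03)&(W[:,2]>.132)&(W[:,2]<.145)]
print(len(P),cv2.minEnclosingCircle((P[:,:2]*1000).astype(np.float32)),P[:,2].mean())
E
```

```text
t 11.03 pos [0.535  0.2772 0.2549] rpy [180.   -0.   26.9] F [ 0.8 -0.1  0.4] w 0.0547 q [ 0.8   0.23 -0.12  0.   -1.22  1.24]
shift tool [-0.0086  0.0082  0.0949]
turn deg [ 0.  -0.  -0.1] shift after turn [-0.0086  0.0082  0.0949]
66 ((531.2286987304688, 268.1609802246094), 15.864824295043945) 0.13593510652129145
```

Call:
move_arm(
  rows="0 0 0 -0.009 0.008 0.02 0.055;0 0 0 0 0 0.04 0.055;0 0 0 0 0 0.03 0.055;0 0 0 0 0 0.03 0.055;0 0 0 0 0 0.025 0.055;0 0 0 0 0 0.012 0.055;0 0 0 0 0 0 0.055",
)

```text
t: 11.95
eef_pos: [0.5306, 0.2662, 0.0974]
ee_rot: [3.141, 0.001, 0.47]
force: [0.3, -0.2, 0.4]
width: 0.0553
gripper_force: 0.0
```

Call:
move_arm(
  rows="0 0 0 0 0 0 0.04;0 0 0 0 0 0 0.03;0 0 0 0 0 0 0.024;0 0 0 0 0 0 0.02;0 0 0 0 0 0 0.02",
  squeeze=15,
)

```text
t: 12.58
eef_pos: [0.5311, 0.2669, 0.0982]
ee_rot: [3.141, -0.001, 0.471]
force: [1.2, -3.6, 5.2]
width: 0.0286
gripper_force: 15.0
```

```bash
python3 - <<'E'
from go import *
to([.531,.266,.097],down(27))
E
```

```text
t 12.57 pos [0.5311 0.2669 0.0982] rpy [ 1.8e+02 -1.0e-01  2.7e+01] F [ 1.2 -3.6  5.2] w 0.0286 q [ 0.79  0.35 -0.34  0.   -0.88  1.25]
shift tool [-0.0005  0.0008  0.0012]
turn deg [ 0.  -0.1 -0. ] shift after turn [-0.0005  0.0008  0.0012]
```

Call:
move_arm(
  rows="0 0 0 0 0 0 0.02;0 0 0 0 0 0 0.02;0 0 0 0 0 0 0.02",
  squeeze=40,
)

```text
t: 12.95
eef_pos: [0.5312, 0.2669, 0.0982]
ee_rot: [3.141, -0.001, 0.471]
force: [0.5, -2.9, 6.2]
width: 0.0275
gripper_force: 40.0
```

Call:
move_arm(
  rows="0 0 -4 0 0 0 0.02;0 0 0 0 0 0 0.02;0 0 0 0 0 0 0.02",
)

```text
t: 13.32
eef_pos: [0.5313, 0.2674, 0.0982]
ee_rot: [-3.142, -0.002, 0.539]
force: [1.7, -1.1, 5.9]
width: 0.0275
gripper_force: 40.0
```

Call:
move_arm(
  rows="0 0 0 0 0 0 0.04;0 0 -5 0 0 0 0.04;0 0 0 0 0 0 0.04;0 0 0 0 0 0 0.024;0 0 0 0 0 0 0.02;0 0 0 0 0 0 0.02",
  squeeze=15,
)

```text
t: 14.08
eef_pos: [0.5305, 0.2667, 0.0974]
ee_rot: [3.142, 0.001, 0.627]
force: [0.4, 0.1, -1.0]
width: 0.0285
gripper_force: 15.0
```

Call:
move_arm(
  rows="0 0 0 0 0 0 0.042;0 0 10 0 0 0 0.042;0 0 0 0 0 0 0.042;0 0 0 0 0 0 0.024;0 0 0 0 0 0 0.02;0 0 0 0 0 0 0.02",
)

```text
t: 14.82
eef_pos: [0.5307, 0.2668, 0.0976]
ee_rot: [3.141, -0.0, 0.454]
force: [-0.2, -1.1, 0.3]
width: 0.0287
gripper_force: 15.0
```

```bash
python3 - <<'E'
from go import *
to([.531,.266,.097],down(27))
im,d=grab('scene'); cv2.imwrite('pics/g5.png',cv2.resize(im[140:220,300:380],(600,600),interpolation=2))
E
```

```text
t 14.82 pos [0.5307 0.2668 0.0976] rpy [180.  -0.  26.] F [-0.2 -1.1  0.3] w 0.0287 q [ 0.79  0.35 -0.34  0.   -0.88  1.23]
shift tool [-0.0001  0.0008  0.0006]
turn deg [ 0. -0. -1.] shift after turn [-0.0001  0.0008  0.0006]
```

View pics/g5.png

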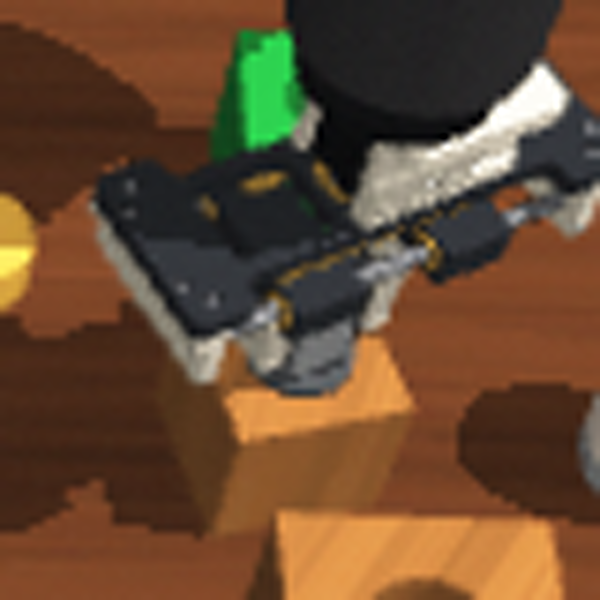

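Call:
move_arm(
  rows="0 0 0 0 0 0 0.02;0 0 0 0 0 0 0.02;0 0 0 0 0 -0.005 0.02;0 0 0 0 0 -0.01 0.02;0 0 0 0 0 -0.01 0.02;0 0 0 0 0 -0.005 0.02;0 0 0 0 0 0 0.02",
  squeeze=30,
)

```text
t: 15.75
eef_pos: [0.5308, 0.2672, 0.1282]
ee_rot: [-3.141, -0.001, 0.453]
force: [0.0, 0.5, -3.9]
width: 0.0285
gripper_force: 30.0
```

Call:
move_arm(
  rows="0 0 0 0 0 -0.02 0.02;0 0 0 0 0 -0.03 0.02;0 0 0 0 0 -0.03 0.02;0 0 0 0 0 -0.03 0.02;0 0 0 0 0 -0.03 0.02;0 0 0 0 0 -0.02 0.02;0 0 0 0 0 0 0.02;0 0 0 0 0 0 0.02",
  squeeze=45,
)

```text
t: 16.75
eef_pos: [0.53, 0.2667, 0.2861]
ee_rot: [-3.142, 0.002, 0.453]
force: [0.2, -0.9, -4.3]
width: 0.0275
gripper_force: 45.0
```

```bash
python3 - <<'E'
from go import *
to([.531,.266,.3],down(27))
im,d=grab('scene'); W=cloud('scene',d); p=arm.get_state()['eef_pos']
cv2.imwrite('pics/g6.png',cv2.resize(im[110:210,300:400],(600,600),interpolation=2))
P=W.reshape(-1,3); P=P[(np.hypot(P[:,0]-p[0],P[:,1]-p[1])<.045)&(P[:,2]<p[2]-.012)&(P[:,2]>p[2]-.1)]-p
for z in np.arange(-.095,-.01,.006):
    Q=P[(P[:,2]>=z)&(P[:,2]<z+.006)]
    if len(Q)>3: print(round(z,3),len(Q),'x max',(Q[:,0].max()*1e3).round(1),'y',(Q[:,1].min()*1e3).round(1),(Q[:,1].max()*1e3).round(1),'mid',((Q[:,1].max()+Q[:,1].min())*500).round(1))
E
```

```text
t 16.75 pos [0.53   0.2667 0.2861] rpy [-1.8e+02  1.0e-01  2.6e+01] F [ 0.2 -0.9 -4.3] w 0.0275 q [ 0.79  0.2  -0.09 -0.   -1.28  1.23]
shift tool [ 0.0006  0.001  -0.0139]
turn deg [-0.   0.1 -1. ] shift after turn [ 0.0006  0.0011 -0.0139]
-0.095 7 x max 16.0 y -12.4 14.2 mid 0.9
-0.089 15 x max 17.6 y -13.9 9.2 mid -2.4
-0.083 16 x max 19.1 y -13.0 15.4 mid 1.2
-0.077 18 x max 19.3 y -13.2 16.8 mid 1.8
-0.071 37 x max 19.6 y -12.0 19.2 mid 3.6
-0.065 30 x max 18.1 y -9.5 12.0 mid 1.2
-0.059 8 x max 10.0 y -3.4 7.3 mid 2.0
-0.047 12 x max 14.6 y -9.3 12.8 mid 1.8
-0.041 10 x max 13.8 y -8.4 11.0 mid 1.3
-0.035 4 x max 15.4 y -6.3 4.3 mid -1.0
-0.023 44 x max 23.6 y -19.0 23.1 mid 2.0
-0.017 31 x max 23.2 y -17.8 24.0 mid 3.1
```

View pics/g6.png

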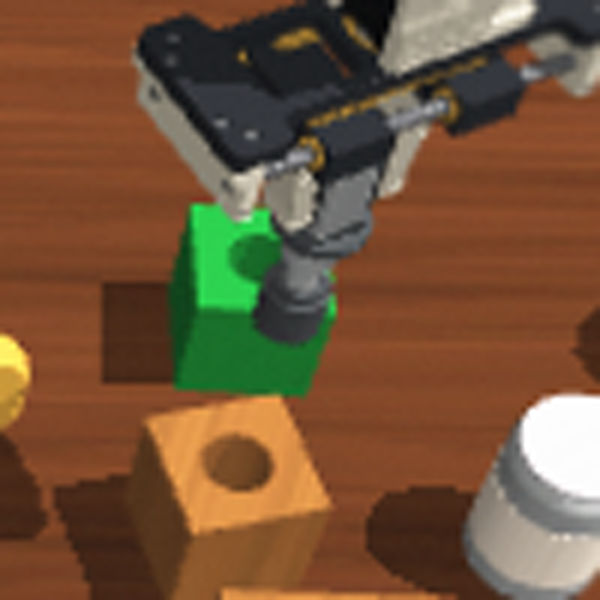

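The gun is out of the stand, with its coupler at about (295,310). It is slightly tilted in the grip. I'll fit the gun axis and the nipple ball from the same camera so its bias cancels.

```bash
cat > fit.py <<'E'
from go import *
from scipy.optimize import least_squares as LS
# gun profile (z from mouth, radius) as segments
SEG=np.array([[[0,0],[0,16.5]],[[0,16.5],[30,16.5]],[[30,16.5],[30,6]],[[48,6],[48,13]],[[48,13],[70,13]],[[70,13],[70,23]],[[70,23],[76,23]]],float)
def sd(zr):
    out=[]
    for a,b in SEG:
        t=np.clip(((zr-a)@(b-a))/((b-a)@(b-a)),0,1); out.append(np.hypot(*(zr-(a+t[:,None]*(b-a))).T))
    return np.min(out,0)
def gunfit(W):
    s=arm.get_state(); R=Ro.from_euler('xyz',s['ee_rot'])
    P=R.inv().apply(W.reshape(-1,3)-s['eef_pos'])*1000   # tool frame mm, gun nose toward +z
    P=P[(np.hypot(P[:,0],P[:,1])<40)&(P[:,2]>14)&(P[:,2]<98)]
    def f(x):
        ax=np.array([x[0],x[1],1]); ax/=np.linalg.norm(ax); o=np.array([x[2],x[3],0])
        q=P-o; t=q@ax; r=np.linalg.norm(q-t[:,None]*ax,axis=1)
        return sd(np.c_[x[4]-t,r])
    best=min((LS(f,[0,0,0,0,z],loss='soft_l1',f_scale=1) for z in(84,88,92)),key=lambda r:r.cost)
    x=best.x; ax=np.array([x[0],x[1],1]);ax/=np.linalg.norm(ax); m=np.array([x[2],x[3],0])+x[4]*ax
    print('n',len(P),'rms',np.median(f(x)).round(2),'axis(tool)',ax.round(3),'tilt deg',np.degrees(np.arccos(ax[2])).round(2),'mouth tool mm',m.round(1))
    return ax,m/1000,R,s['eef_pos']
def ball(W,n):
    P=W.reshape(-1,3); P=P[(np.hypot(P[:,0]-.622,P[:,1]+.028)<.02)&(P[:,2]>.098)&(P[:,2]<.115)]
    r=LS(lambda c:np.linalg.norm(P-c,axis=1)*1e3-7.5,[.622,-.027,.1],loss='soft_l1'); print(n,'ball',len(P),r.x.round(4),'res',np.abs(r.fun).mean().round(2)); return r.x
if __name__=='__main__':
    for n in('scene','top'):
        W=cloud(n,grab(n)[1]); b=ball(W,n)
        if n=='scene':
            ax,m,R,p=gunfit(W); print('axis world',R.apply(ax).round(3),'mouth world',(p+R.apply(m)).round(4))
E
python3 fit.py
```

```text
scene ball 21 [ 0.6198 -0.0244  0.1015] res 1.13
n 228 rms 1.34 axis(tool) [ 0.022 -0.034  0.999] tilt deg 2.33 mouth tool mm [ 1.6 -3.4 91.1]
axis world [ 0.003  0.039 -0.999] mouth world [0.5298 0.2702 0.1949]
top ball 25 [ 0.6199 -0.03    0.1038] res 1.14
```

The fit puts the gun within about 1° of the tool axis once the camera bias is removed. The ball sits at (.620,-.027,.103) with z as expected. Moving to the pre-approach.

```bash
python3 - <<'E'
from go import *
R=Ro.from_euler('xyz',[180,-30,18],degrees=True)
to([.561,-.046,.29],R)
E
```

```text
t 16.9 pos [0.5302 0.2666 0.2862] rpy [1.8e+02 1.0e-01 2.6e+01] F [ 0.1  0.2 -3.9] w 0.0278 q [ 0.79  0.2  -0.09 -0.   -1.28  1.23]
shift tool [-0.1092  0.2946 -0.0035]
turn deg [-2.  30.1  7.8] shift after turn [-0.0564  0.3068 -0.037 ]
```

Call:
move_arm(
  rows="0 0 0 -0.009 0.025 0 0.02;0 0 0 -0.015 0.04 0 0.02;0 0 0 -0.015 0.04 0 0.02;0 0 0 -0.015 0.04 0 0.02;0 0 0 -0.015 0.04 0 0.02;0 0 0 -0.015 0.04 0 0.02;0 0 0 -0.015 0.04 0 0.02;0 0 0 -0.01 0.03 0 0.02",
)

```text
t: 17.9
eef_pos: [0.5612, -0.0485, 0.2873]
ee_rot: [-3.142, 0.001, 0.452]
force: [0.2, -0.1, -3.3]
width: 0.0276
gripper_force: 45.0
```

Call:
move_arm(
  rows="-0.4 6 1.6 0 0 0 0.02;-0.4 6 1.6 0 0 0 0.02;-0.4 6 1.6 0 0 0 0.02;-0.4 6 1.5 0 0 0 0.02;-0.4 6 1.5 0 0 0 0.02;0 0 0 0 0 0 0.02;0 0 0 0 0 0 0.02",
)

```text
t: 18.77
eef_pos: [0.5617, -0.0465, 0.2878]
ee_rot: [-3.141, -0.523, 0.314]
force: [0.3, -0.3, -4.0]
width: 0.0276
gripper_force: 45.0
```

```bash
python3 - <<'E'
from fit import *
R=Ro.from_euler('xyz',[180,-30,18],degrees=True)
a=-R.apply([0,0,1]); tip=np.array([.620,-.0272,.103])+.0075*a; print('a',a,'tip',tip.round(4))
to(tip+.1165*a,R)
W=cloud('scene',grab('scene')[1]); ball(W,'scene'); ax,m,Rt,p=gunfit(W); print('axis world',Rt.apply(ax).round(3),'mouth',(p+Rt.apply(m)).round(4))
E
```

```text
a [-0.47552826 -0.1545085   0.8660254 ] tip [ 0.6164 -0.0284  0.1095]
t 18.77 pos [ 0.5617 -0.0465  0.2878] rpy [-180.  -30.   18.] F [ 0.3 -0.3 -4. ] w 0.0276 q [ 0.24 -0.12 -0.51 -0.06 -0.66  1.69]
shift tool [-0.0392 -0.0003  0.0668]
turn deg [-0.  0.  0.] shift after turn [-0.0393 -0.0003  0.0667]
scene ball 22 [ 0.6198 -0.0248  0.1013] res 0.88
n 318 rms 1.38 axis(tool) [-0.078  0.003  0.997] tilt deg 4.49 mouth tool mm [-9.1 -2.9 89.5]
axis world [ 0.41   0.131 -0.903] mouth [ 0.5963 -0.0321  0.2058]
```

Call:
move_arm(
  rows="0 0 0 0 0 0 0.02;0 0 0 0 0 0 0.02;0 0 0 0 0 0 0.02",
  squeeze=60,
)

```text
t: 19.2
eef_pos: [0.562, -0.0459, 0.2873]
ee_rot: [-3.14, -0.524, 0.314]
force: [-0.2, -0.0, -3.5]
width: 0.0271
gripper_force: 59.9
```

```bash
python3 - <<'E'
from fit import *
Ws=np.concatenate([cloud('scene',grab('scene')[1]) for _ in range(4)]); ball(Ws,'s'); gunfit(Ws)
Wt=np.concatenate([cloud('top',grab('top')[1]) for _ in range(4)]); ball(Wt,'t'); gunfit(Wt)
gunfit(np.concatenate([Ws-[0,.0028,-.0013],Wt+[0,.0028,-.001]]))
print(arm.get_state()['width'],arm.get_state()['eef_pos'])
im=np.load('/tmp/scene.npz')['im'][90:230,190:330]; cv2.imwrite('pics/g7.png',cv2.resize(im,(600,600),interpolation=2))
E
```

```text
s ball 83 [ 0.6201 -0.0246  0.1028] res 1.17
n 1261 rms 1.56 axis(tool) [-0.078 -0.004  0.997] tilt deg 4.45 mouth tool mm [-8.5 -3.  89.8]
t ball 17 [ 0.6205 -0.0303  0.1038] res 0.71
n 668 rms 1.12 axis(tool) [-0.059  0.01   0.998] tilt deg 3.43 mouth tool mm [-9.2  2.5 88.1]
n 1910 rms 1.39 axis(tool) [-0.07   0.001  0.998] tilt deg 4.03 mouth tool mm [-8.7 -0.2 89. ]
0.026963541964624693 [ 0.56180728 -0.04596416  0.28757112]
```

View pics/g7.png

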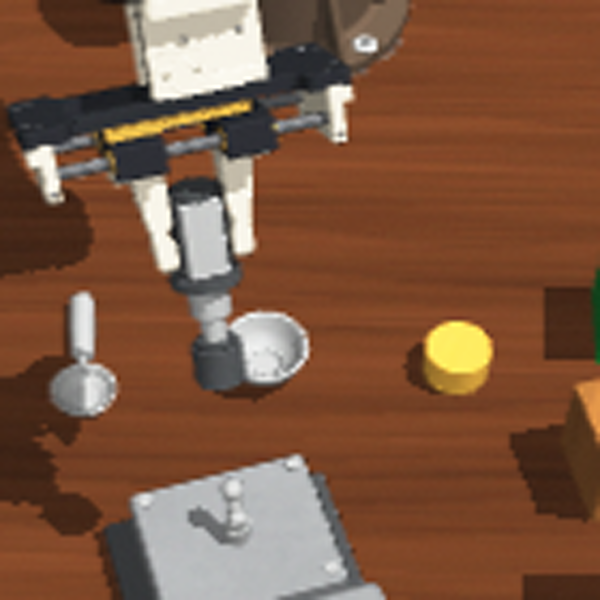

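The picture shows the gun held over the bowl, with its coupler at (220,360) and the nipple at (235,490). Both cameras agree on a 4° sag about tool y, which I'll compensate.

```bash
cat > tgt.py <<'E'
from fit import *
R=Ro.from_euler('xyz',[180,-30,18],degrees=True); a=-R.apply([0,0,1])
tip=np.array([.620,-.0274,.103])+.0075*a
R2=R*Ro.from_euler('y',4,degrees=True); m=np.array([-.0087,-.0002,.089])
def at(gap): return tip+gap*a-R2.apply(m)
E
python3 - <<'E'
from tgt import *
to(at(.025),R2); print('a in R2 tool',R2.inv().apply(-a).round(4))
E
```

```text
t 19.6 pos [ 0.5618 -0.046   0.2876] rpy [-179.9  -30.    18. ] F [-0.2  0.5 -3.9] w 0.027 q [ 0.24 -0.12 -0.51 -0.06 -0.66  1.69]
shift tool [-0.037   0.0006  0.0685]
turn deg [-0.1  4.  -0. ] shift after turn [-0.0416  0.0005  0.0658]
a in R2 tool [-0.0698  0.      0.9976]
```

Call:
move_arm(
  rows="0 4 0 0 0 0 0.02;0 0 0 -0.02 0 0 0.02;0 0 0 -0.022 0 0.005 0.02;0 0 0 0 0 0.02 0.02;0 0 0 0 0 0.025 0.02;0 0 0 0 0 0.015 0.02;0 0 0 0 0 0 0.02;0 0 0 0 0 0 0.02",
)

```text
t: 20.6
eef_pos: [0.5634, -0.0454, 0.2108]
ee_rot: [-3.141, -0.595, 0.314]
force: [-0.3, -0.1, -3.7]
width: 0.0273
gripper_force: 60.0
```

```bash
python3 - <<'E'
from tgt import *
to(at(.025),R2)
Ws=np.concatenate([cloud('scene',grab('scene')[1]) for _ in range(4)]); ball(Ws,'s')
Wt=np.concatenate([cloud('top',grab('top')[1]) for _ in range(4)])
ax,mm,Rt,p=gunfit(np.concatenate([Ws-[0,.0028,-.0013],Wt+[0,.0028,-.001]]))
print('axis err deg',np.degrees(np.arccos(-Rt.apply(ax)@a)),'mouth rel tip in nominal frame',(R.inv().apply(p+Rt.apply(mm)-tip)*1000).round(1))
E
```

```text
t 20.6 pos [ 0.5634 -0.0454  0.2108] rpy [-179.9  -34.1   18. ] F [-0.3 -0.1 -3.7] w 0.0273 q [ 0.23 -0.06 -0.66 -0.13 -0.38  1.76]
shift tool [-0.      0.0005  0.0011]
turn deg [-0.  -0.1 -0. ] shift after turn [-0.      0.0005  0.0011]
s ball 83 [ 0.62   -0.0249  0.1022] res 0.96
n 1824 rms 1.51 axis(tool) [-0.072  0.006  0.997] tilt deg 4.16 mouth tool mm [-8.6 -0.2 89.2]
axis err deg 0.27751624655114027 mouth rel tip in nominal frame [  0.   -0.7 -25.8]
```

Call:
move_arm(
  rows="0 0 0 -0.0007 0.0005 0.01 0.02;0 0 0 -0.0007 0 0.01 0.02;0 0 0 -0.0007 0 0.01 0.02;0 0 0 -0.0004 0 0.005 0.02;0 0 0 0 0 0 0.02;0 0 0 0 0 0 0.02",
)

```text
t: 21.75
eef_pos: [0.5797, -0.0405, 0.1791]
ee_rot: [-3.14, -0.593, 0.313]
force: [0.9, 0.2, -7.1]
width: 0.0273
gripper_force: 59.9
```

Call:
move_arm(
  rows="0 0 0 -0.0002 0 0.003 0.02;0 0 0 -0.0002 0 0.003 0.02;0 0 0 -0.0001 0 0.002 0.02;0 0 0 -0.0001 0 0.002 0.02;0 0 0 0 0 0 0.02;0 0 0 0 0 0 0.02",
)

```text
t: 22.5
eef_pos: [0.585, -0.0391, 0.1721]
ee_rot: [-3.141, -0.595, 0.314]
force: [-6.8, -2.8, 4.3]
width: 0.0269
gripper_force: 60.0
```

```bash
python3 - <<'E'
from tgt import *
to(at(-.026),R2); s=arm.get_state(); print('F along nipple axis',s['force']@a,'tool F',R2.inv().apply(s['force']).round(1), s['moment'].round(2))
Ws=np.concatenate([cloud('scene',grab('scene')[1]) for _ in range(2)])
Wt=np.concatenate([cloud('top',grab('top')[1]) for _ in range(2)])
ax,mm,Rt,p=gunfit(np.concatenate([Ws-[0,.0028,-.0013],Wt+[0,.0028,-.001]]))
print('axis err deg',np.degrees(np.arccos(-Rt.apply(ax)@a)))
E
```

```text
t 22.5 pos [ 0.585  -0.0391  0.1721] rpy [-180.   -34.1   18. ] F [-6.8 -2.8  4.3] w 0.0269 q [ 0.23  0.03 -0.66 -0.17 -0.29  1.8 ]
shift tool [-0.0006 -0.0001  0.0073]
turn deg [-0.  -0.1 -0. ] shift after turn [-0.0006 -0.0001  0.0073]
F along nipple axis 7.40586389371639 tool F [-3.7  0.6 -7.7] [-1.01  3.17  0.08]
n 816 rms 1.13 axis(tool) [-0.088 -0.007  0.996] tilt deg 5.06 mouth tool mm [-9.6 -0.5 88.1]
axis err deg 1.0351508514913808
```

Call:
move_arm(
  rows="0 0 0 -0.0001 0 0.002 0.02;0 0 0 -0.0001 0 0.002 0.02;0 0 0 0 0 0 0.02;0 0 0 0 0 0 0.02;0 0 0 0 0 0 0.02",
)

```text
t: 23.32
eef_pos: [0.587, -0.0384, 0.1688]
ee_rot: [-3.141, -0.596, 0.314]
force: [-8.9, -2.0, 5.7]
width: 0.0269
gripper_force: 60.0
```

```bash
cat > chk.py <<'E'
from tgt import *
to(at(-.026),R2); s=arm.get_state(); print('push',s['force']@a+3.4,'tool F contact',R2.inv().apply(s['force']+[0,0,3.9]).round(1), s['moment'].round(2))
Ws=np.concatenate([cloud('scene',grab('scene')[1]) for _ in range(3)])
Wt=np.concatenate([cloud('top',grab('top')[1]) for _ in range(3)])
Q=np.concatenate([Ws-[0,.0028,-.0013],Wt+[0,.0028,-.001]])
P=R.inv().apply(Q.reshape(-1,3)-tip)*1000  # nominal frame, z along -a
P=P[(np.hypot(P[:,0],P[:,1])<35)]
r=np.hypot(P[:,0],P[:,1])
# axial histogram of points: coupler (r 13-20), collar (r 19-27); h = height along a from tip
h=-P[:,2]
print('coupler r14-18.5',np.histogram(h[(r>14)&(r<18.5)],np.arange(-26,40,3)))
print('collar r20-25',np.histogram(h[(r>19.5)&(r<25)],np.arange(30,66,3)))
E
python3 chk.py
```

```text
t 23.32 pos [ 0.587  -0.0384  0.1688] rpy [-180.   -34.1   18. ] F [-8.9 -2.   5.7] w 0.0269 q [ 0.23  0.04 -0.66 -0.17 -0.28  1.81]
shift tool [-0.0005 -0.0001  0.0035]
turn deg [-0.  -0.1 -0. ] shift after turn [-0.0005 -0.0001  0.0035]
push 12.849678392176848 tool F contact [ -2.2  -0.9 -13. ] [-0.95  3.26  0.14]
coupler r14-18.5 (array([ 0,  0, 14, 28, 40, 42, 30, 61, 42, 41, 61, 48,  7,  0,  0,  0,  3,
        9,  9,  9,  7]), array([-26, -23, -20, -17, -14, -11,  -8,  -5,  -2,   1,   4,   7,  10,
        13,  16,  19,  22,  25,  28,  31,  34,  37]))
collar r20-25 (array([  0,   0,   0,   3,  18,  77, 108,  17,   1,   4,  13]), array([30, 33, 36, 39, 42, 45, 48, 51, 54, 57, 60, 63]))
```

Force rose 2 N over 3.8 mm, which matches the spring rate. The coupler mouth sits 18 mm past the tip, so it has snapped home, compressed by roughly 6–9 mm. I'll check the cover quickly, then hand in.

```bash
python3 - <<'E'
from tgt import *
W=cloud('scene',grab('scene')[1]).reshape(-1,3)
P=W[(np.hypot(W[:,0]-.5257,W[:,1]+.255)<.045)&(W[:,2]>.16)&(W[:,2]<.18)]; print('fin',len(P),np.median(P,0).round(4))
s=arm.get_state(); print(s['force'].round(1),s['eef_pos'].round(4),s['gripper_force'])
if len(P)>20: print(arm.job_done())
E
```

```text
fin 43 [ 0.5278 -0.251   0.1664]
[-8.4 -2.8  6.4] [ 0.587  -0.0385  0.1688] 60.015985384725354
the job is handed in; nothing more can be done
None
```

The job is handed in, though no verdict came back: the cover hangs free on the rail bar, and the gun is still gripped at 60 N with its coupler snapped onto the nipple and its spring about half compressed (roughly 6–10 mm by force and depth readings).

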